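# Put an open watch job under dust cover

## Robot

A 6-joint arm with a two-finger parallel gripper is mounted at the origin on a cart in front of the work surface, level with it; the furniture and walls round the work are solid. World frame = base frame: x ahead of the robot, y to its left, z up, the work surface at z = 0. Lengths are in m, angles in degrees, forces in N, time in s.
With the tool pointing down it reaches from about 0.325 to 0.85 m from the base axis. Payload 15.5 kg.
Tool frame: the origin (TCP) lies at the very end of the fingers, on their centre line; the grasp point (between the pads) lies arm.grip_depth behind it (arm.grip_depth is the distance from the TCP to the grasp point, in m); z points along the fingers, y is the line along which they close (so a half turn about z gives the same grasp; the last joint's range is limited). The gripper opens to 91 mm and grips with 3 to 60 N. Pads are 32 mm wide; open, the fingers measure 118 mm over their backs; the gripper's body (76 mm by 178 mm) begins 60 mm behind the grasp point.
Start: joints at [62.252, 28.281, 77.091, -0, 74.628, -5.472], TCP at [0.237, 0.578, 0.214] pointing down, gripper open.
Joint ranges: [-166.48, 166.48], [-47.26, 123.95], [12.59, 153.08], [-70.14, 250.14], [6.76, 159.57], [-176.63, 176.63]. Speed limits (degrees/s): [108.29, 108.29, 147.25, 172.46, 172.46, 172.46].

## Interface

Orientations are given as a 3x3 rotation matrix whose columns are the frame's x, y, z axes.
In Python, from rig import arm gives the robot as it stands. Calls block until the motion is done:
- arm.move_to(position, orientation): joint-space move of the TCP to a pose.
- arm.move_l(position, orientation=None, feed=0.15): straight line of the TCP; orientation=None keeps the orientation; feed is the mean speed in m/s.
- arm.move_joints(angles): joint-space move.
- arm.grip(opening): finger opening in m; the grip force is fixed at half the most; returns when the fingers have stopped.
- arm.sleep(seconds).
- arm.solve_ik(position, orientation): joint angles nearest the present ones, or None.
- arm.snapshot(name): name is "scene" or "top" or "wrist"; returns the picture (400x640x3 uint8, red, green, blue); there is no depth.
- arm.get_calibration(name): a dict with "intrinsics" (3x3 intrinsics, pixels), "cam_to_world" (4x4, takes a point from camera to world coordinates). Camera axes: x right, y down, z forward; pixel columns grow to the right and rows downward; lengths in m; the calibration is good to about 2 mm. A picture is of the moment at which its call begins: read the wrist's pose just before it. get_calibration takes no time and is no camera call; for the wrist camera it gives the pose at the moment of the call.
A pose or a line that the arm cannot do raises arm.Unreachable and nothing moves.
- arm.sign_off(): hands the job in; it is judged then, once.
Readings, each from a call of its own:
- arm.current_t(): time.
- arm.current_joint_positions(): joint angles.
- arm.current_dq(): joint speeds.
- arm.current_tau(): joint torques, N m.
- arm.current_ee_pos(): TCP position.
- arm.current_tool_rot(): TCP orientation.
- arm.current_force(): force on the tool from outside, world axes, zero at the start.
- arm.current_torque(): the same for the moment, N m.
- arm.current_width(): finger opening in m.
- arm.current_grasp_force(): force on a finger pad.
Only numpy, scipy, OpenCV 4.12 (cv2) and the standard library are available. Lean on these libraries where they do the work, as an engineer would, in place of code of your own. Each camera call takes 0.05 s, during which the arm holds its last target. There are 200 camera calls.

## Task

Close up the watch that lies open on the bench so that no dust gets in: stand the movement, in its round holder, in the middle of the white rest on the empty dust-cover base and put the clear dome over it, centred and flat on the base; put the glass lid squarely on the glass jar and the metal plug lid fully home in the small round tub. Never tip the movement, do not let the dome touch it, and leave base, jar and tub standing upright on the bench.

Things in the scene. Friction and masses are not known exactly. Their poses are not given: they have to be found in the camera images.
- movement_center (a point): Watch movement in a round grey holder, loose: the holder is a disc 46 mm in diameter, 14 mm high, with an upright ribbed wall to grip; the brass movement on it is 32 mm wide and stands 4 mm higher (18 mm in all). 50 g. Point: on the axis, 9 mm above the underside; z up. Goes on the cover base's white rest.
- dome_center (a point): Clear dust dome, loose, standing on its open rim: 87 mm in diameter, 66 mm high, 76 mm wide inside, hollow to 44 mm above the rim. Knob on top: 22 mm in diameter, from 54 to 66 mm above the rim, over a shoulder 60 mm wide. 60 g. Point: on the axis, 33 mm above the rim; z up. Goes on the cover base; its rim then rests 14 mm above the base's underside.
- jar_lid_center (a point): Fluted clear glass lid, loose, lying flat: 86 mm in diameter, 40 mm high, flat underneath; round knob 27 mm in diameter from 16 to 40 mm above the underside. 130 g. Point: on the axis, 20 mm above the underside; z up. Goes on the rim of the glass jar.
- tub_lid_center (a point): Metal plug lid, loose: flange 74 mm in diameter, 6 to 10 mm above the underside; ribbed knob 22 mm in diameter from 10 to 30 mm; under the flange a tapered plug 6 mm deep, 39 mm wide at the bottom, 49 mm at the top. 60 g. Point: on the axis, 15 mm above the underside; z up. The plug goes in the tub's mouth, the flange on the tub's rim.
- cover_base: Empty pale blue round base of a dust cover, loose: 97 mm in diameter, flat top 14 mm above the underside; in its middle a round white rest 60 mm in diameter, its top 18 mm above the underside. 250 g. Origin: centre of the underside; z up. (The green base at the back, already under its dome, is another job and finished.)
- jar: Open glass jar with a few small parts in it, loose: 83 mm in diameter, 45 mm high. 240 g. Origin: centre of the underside; z up.
- tub: Small open round clear tub with loose wheels in it, loose: 68 mm in diameter, 31 mm high, mouth 60 mm wide inside. 120 g. Origin: centre of the underside; z up.
- the_hand_press: Obstacle, not used: fixed hand press; foot 105 mm wide, 0 to 80 mm along its +x, which points to the bench's front edge (the bench's depth runs 30 degrees left of world x); up to 200 mm high, lever 90 mm along its -x at 185 to 216 mm. From its origin 117 mm along world x and 280 mm along y stands the lamp: foot 150 mm wide, 50 mm high, post 410 mm high.

How it is judged (in metres and radians):
At the end, for the whole second after the job is handed in: Movement on the white rest, dome over it flat on the base, glass lid flat on the jar, plug lid's flange on the tub's rim: each within 10 mm of its holder's centre, heights within 4 mm, tilts below 0.08 rad; all released and at rest; base, jar and tub upright on the bench (horizontal distance between each of movement_center, dome_center and cover_base below 0.01 m and z of movement_center in the frame of cover_base between 0.023 and 0.031 m and angle between each of movement_center, dome_center, jar_lid_center, tub_lid_center, cover_base, jar, tub's own z axis and vertical below 0.08 rad and linear speed of each of movement, dome, jar_lid, tub_lid below 0.02 m/s and z of dome_center in the frame of cover_base between 0.043 and 0.051 m and horizontal distance between jar_lid_center and jar below 0.01 m and z of jar_lid_center in the frame of jar between 0.061 and 0.069 m and horizontal distance between tub_lid_center and tub below 0.01 m and z of tub_lid_center in the frame of tub between 0.036 and 0.044 m and height (world z) of cover_base between -0.006 and 0.006 m and height (world z) of jar between -0.006 and 0.006 m and height (world z) of tub between -0.006 and 0.006 m); the robot touches nothing.
It fails at once if the movement is tipped by more than 35 degrees (angle between movement_center's own z axis and vertical above 0.61 rad).
It fails at once if the dome presses on the movement (more than 1 N) (contact force between dome and movement above 1 N).
It also fails if it takes over 104 s, if anything falls off the work surface, if the arm or the gripper's body presses on something with over 40 N, if the wrist force passes 120 N, or if a joint passes its speed limit or range.

## Working session

There is one attempt and no reset: what is moved stays moved. The work goes in short steps, each a Python script; the robot and the scene stay as the last script left them, time stands still between calls to the robot, and variables do not carry over. Pictures are saved under pics/ and viewed, at most 14 in all, crops included, and the job is handed in when it is done.

```bash
mkdir -p pics; ls; python3 - <<'E'
from rig import arm
import cv2,numpy as np
np.set_printoptions(precision=4,suppress=True)
for n in ["scene","top","wrist"]:
    c=arm.get_calibration(n); print(n,c["intrinsics"].tolist(),c["cam_to_world"])
    cv2.imwrite(f"pics/{n}0.png",arm.snapshot(n)[:,:,::-1])
print(arm.current_t(),arm.grip_depth,arm.current_tool_rot())
E
```

```text
pics
scene [[445.2535366101509, 0.0, 319.88219156675854], [0.0, 445.2535366101509, 201.01902379608737], [0.0, 0.0, 1.0]] [[ 0.917  -0.2786  0.2855  0.1888]
 [-0.3988 -0.6575  0.6393 -0.2737]
 [ 0.0096 -0.7    -0.714   0.7009]
 [ 0.      0.      0.      1.    ]]
top [[460.28722467172736, 0.0, 322.4193245825017], [0.0, 460.28722467172736, 201.07743367410743], [0.0, 0.0, 1.0]] [[ 0.0289 -0.9953  0.0919  0.3655]
 [-0.999  -0.0318 -0.0307  0.3118]
 [ 0.0334 -0.0909 -0.9953  0.8875]
 [ 0.      0.      0.      1.    ]]
wrist [[334.7355815506894, 0.0, 320.1025578940278], [0.0, 334.7355815506894, 201.01964758661845], [0.0, 0.0, 1.0]] [[ 0.3789  0.897   0.2276  0.1727]
 [ 0.9254 -0.3671 -0.0939  0.6044]
 [-0.0007  0.2462 -0.9692  0.3832]
 [ 0.      0.      0.      1.    ]]
0.15 0.0188 [[-0.9254  0.3791 -0.0004]
 [ 0.3791  0.9254 -0.0008]
 [ 0.0001 -0.0009 -1.    ]]
```

View pics/top0.png

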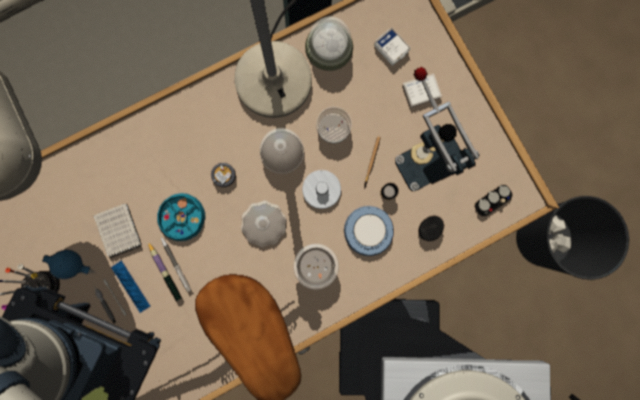

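View pics/scene0.png

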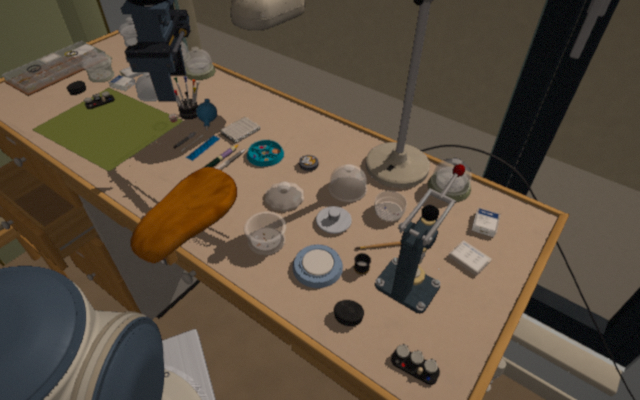

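The top view shows the base at (369,231), jar (316,266), jar lid (264,226), tub (334,126), plug lid (321,190), dome (282,150), movement (223,176), press near (437,150) and lamp foot (274,80). An orange thing sits at (247,335). The scene view agrees, with the orange thing at (185,215).

```bash
cat > h.py <<'E'
import numpy as np, cv2
from rig import arm
np.set_printoptions(precision=4,suppress=True)
def ray(cal,uv):
    K,T=cal["intrinsics"],np.array(cal["cam_to_world"])
    d=T[:3,:3]@np.linalg.solve(K,[uv[0],uv[1],1.]); return T[:3,3],d/np.linalg.norm(d)
def plane(cal,uv,z):
    o,d=ray(cal,uv); return o+d*(z-o[2])/d[2]
def tri(c1,p1,c2,p2):
    o1,d1=ray(c1,p1);o2,d2=ray(c2,p2)
    s=np.linalg.lstsq(np.c_[d1,-d2],o2-o1,rcond=None)[0]
    a,b=o1+s[0]*d1,o2+s[1]*d2; return (a+b)/2,np.linalg.norm(a-b)
def proj(cal,X):
    T=np.linalg.inv(cal["cam_to_world"]); p=cal["intrinsics"]@(T[:3,:3]@X+T[:3,3]); return p[:2]/p[2]
E
python3 - <<'E'
from h import *
t=arm.get_calibration("top");s=arm.get_calibration("scene")
for n,uv,z in [("base",(369,231),.018),("jar",(316,266),.045),("jlid",(264,226),.04),("tub",(334,126),.031),("tlid",(321,190),.03),("dome",(282,150),.066),("mov",(223,176),.018)]:
    p=plane(t,uv,z); print(n,p,"scene",proj(s,p),"r",np.hypot(p[0],p[1]))
print("orange far end",tri(t,(236,278),s,(232,172)),tri(t,(268,398),s,(138,250)), tri(t,(247,335),s,(185,215)))
print("press lever",tri(t,(420,74),s,(460,170)))
print("lamp foot",plane(t,(274,80),.05), "press foot",plane(t,(400,168),0),plane(t,(420,180),0))
im=cv2.imread("pics/top0.png")[90:300,190:420]
cv2.imwrite("pics/topc.png",cv2.resize(im,None,fx=2.8,fy=2.8,interpolation=cv2.INTER_CUBIC))
E
```

```text
base [0.3918 0.1952 0.018 ] scene [315.9637 260.666 ] r 0.437724654139135
jar [0.3247 0.2941 0.045 ] scene [264.5436 225.5839] r 0.4380907541165291
jlid [0.3945 0.3915 0.04  ] scene [281.2177 186.1232] r 0.5557881423209216
tub [0.5885 0.2676 0.031 ] scene [388.2918 201.8498] r 0.6464568000008485
tlid [0.4655 0.2887 0.03  ] scene [331.0364 212.1058] r 0.547736245493247
dome [0.5317 0.3622 0.066 ] scene [345.3061 168.8761] r 0.643317281491062
mov [0.4875 0.4747 0.018 ] scene [306.6858 159.857 ] r 0.6804151637223644
orange far end (array([0.3023, 0.4323, 0.0791]), np.float64(0.0006138512445557588)) (array([ 0.0795,  0.3745, -0.0033]), np.float64(0.006666947523908853)) (array([0.19  , 0.4183, 0.0084]), np.float64(0.0045664962523684184))
press lever (array([0.6313, 0.1454, 0.205 ]), np.float64(0.0032305696933780767))
lamp foot [0.6668 0.383  0.05  ] press foot [ 0.5175  0.1342 -0.    ] [0.4951 0.0945 0.    ]
```

View pics/topc.png

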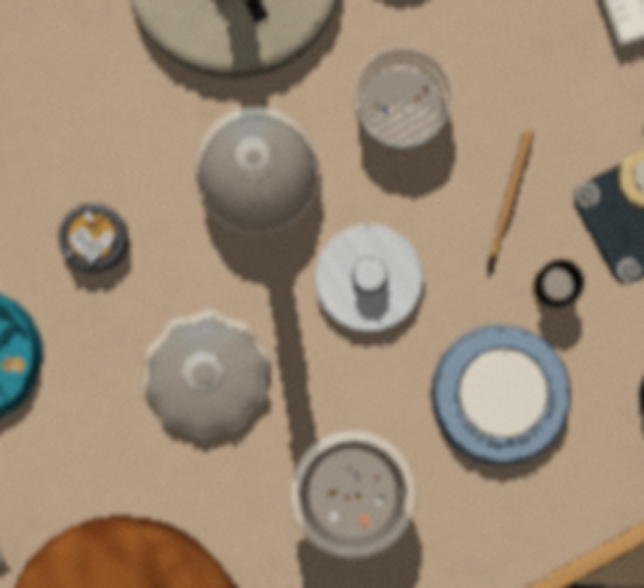

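View pics/wrist0.png

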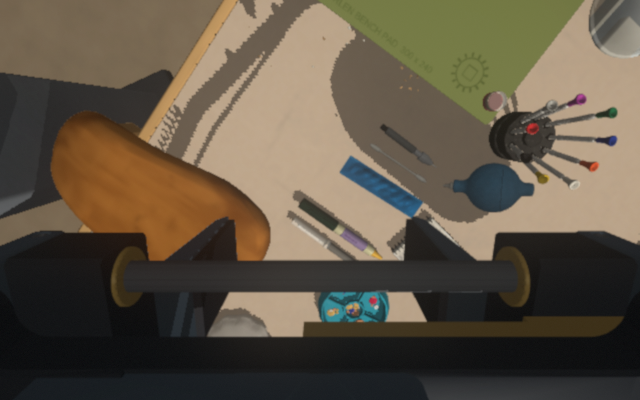

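The crop gives sharper centres (full-frame pixels): white rest (369.6,230.4), jar rim (316.1,266.4), jar-lid knob (262.5,222.1), tub rim (333.9,124.6), plug knob (322.1,187.1), dome knob (280.4,145.4), movement (223.6,175.4). In the wrist view the fingers cover the lower half, and the orange pad's tip is at (269,245).

```bash
cat >> h.py <<'E'
def R(a):  # tool down, tool x at heading a (deg)
    c,s=np.cos(np.radians(a)),np.sin(np.radians(a)); return np.array([[c,s,0],[s,-c,0],[0,0,-1.]])
def snap(name,fn):
    c=arm.get_calibration(name); im=arm.snapshot(name)[:,:,::-1].copy(); cv2.imwrite(f"pics/{fn}.png",im); return c,im
E
python3 - <<'E'
from h import *
t=arm.get_calibration("top");s=arm.get_calibration("scene");w=arm.get_calibration("wrist")
for n,uv,z in [("base",(369.6,230.4),.018),("jar",(316.1,266.4),.045),("jlid knob",(262.5,222.1),.04),("jlid rim",(264.3,225.7),.008),("tub",(333.9,124.6),.031),("tlid knob",(322.1,187.1),.03),("tlid fl",(321.8,189.3),.01),("dome knob",(280.4,145.4),.066),("dome rim",(282.1,150.7),.01),("mov",(223.6,175.4),.014)]:
    p=plane(t,uv,z); print(n,p,"scene",proj(s,p))
print("orange",tri(t,(197,308),w,(269,245)),tri(t,(197,308),s,(237,190)))
print("head",tri(t,(10,130),s,(268,10)))
p=arm.current_ee_pos()
print("tcp px",proj(w,p), "down 0.2",proj(w,p-[0,0,.2]))
sc=cv2.imread("pics/scene0.png")[130:300,230:460]; cv2.imwrite("pics/scc.png",cv2.resize(sc,None,fx=3.4,fy=3.4,interpolation=cv2.INTER_CUBIC))
E
```

```text
base [0.393  0.1941 0.018 ] scene [316.7612 260.9087]
jar [0.324  0.2939 0.045 ] scene [264.2285 225.7636]
jlid knob [0.4016 0.3945 0.04  ] scene [283.8198 184.3481]
jlid rim [0.3962 0.3939 0.008 ] scene [282.3139 195.7238]
tub [0.5912 0.2678 0.031 ] scene [389.3489 201.4102]
tlid knob [0.471  0.2868 0.03  ] scene [333.8662 211.9597]
tlid fl [0.4692 0.2866 0.01  ] scene [332.8009 218.7732]
dome knob [0.54   0.3654 0.066 ] scene [348.1331 166.9782]
dome rim [0.5416 0.3654 0.01  ] scene [347.421 185.56 ]
mov [0.4892 0.4744 0.014 ] scene [307.4419 161.0475]
orange (array([0.2579, 0.5045, 0.0769]), np.float64(0.023028944779889534)) (array([ 0.2763,  0.501 , -0.0168]), np.float64(0.08608993754382976))
head (array([0.4971, 0.7083, 0.2795]), np.float64(0.010961092055536106))
tcp px [320.113  247.7435] down 0.2 [320.1947 179.7199]
```

View pics/scc.png

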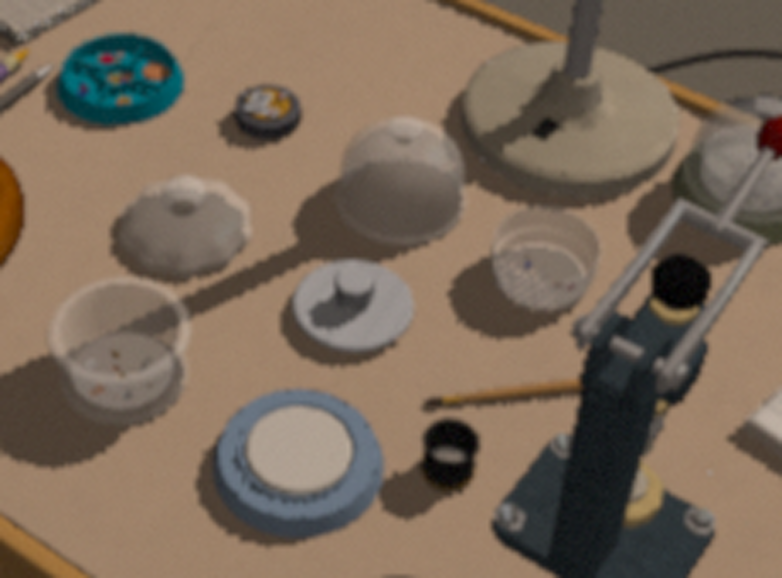

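The scene view agrees with the top view to 1–2 px for the rest, lids, dome and tub. I'll hover over the jar lid first.

```bash
python3 - <<'E'
from h import *
arm.move_to([0.40,0.394,0.17],R(150)); arm.grip(0.055)
c,im=snap("wrist","w1"); print(arm.current_t(),arm.current_ee_pos(),arm.current_joint_positions())
print("knob exp",proj(c,np.array([.4016,.3945,.04])),"lid",proj(c,np.array([.4,.394,.008])),"jar",proj(c,np.array([.324,.294,.045])))
E
```

```text
1.8917 [0.4   0.394 0.17 ] [ 38.4697  25.9278  89.3307  -0.0001  64.7399 -21.5254]
knob exp [321.4223 194.9344] lid [320.0723 186.6096] jar [180.5271 177.7174]
```

View pics/w1.png

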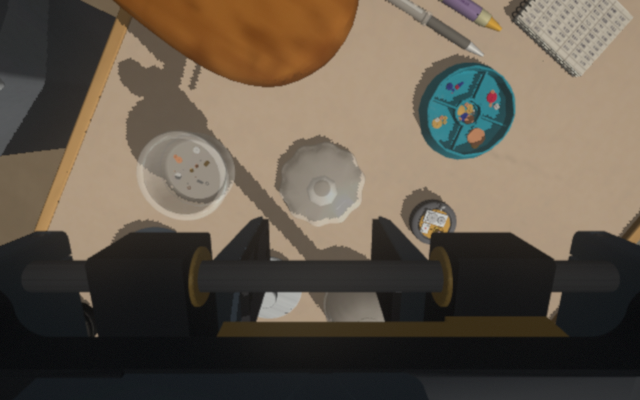

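The wrist view shows the lid knob at (322,190), lid outline centre (319,181), jar rim centre (186,175), movement (434,222) and the orange pad's near edge at (270,85). That is about 5 px from where the top view predicted.

```bash
python3 - <<'E'
from h import *
c=arm.get_calibration("wrist");t=arm.get_calibration("top")
for n,uv,z in [("knob",(322,190),.04),("rim",(319,181),.008),("jar",(186,175),.045),("mov",(434,220.5),.014)]: print(n,plane(c,uv,z))
print("orange",tri(t,(240,275),c,(268,85)),tri(t,(225,275),c,(268,85)))
a=plane(c,(322,190),.04); b=plane(c,(319,181),.008); 
p=(np.array([.4016,.3945])+a[:2]+b[:2])/3; print(p)
arm.move_l([p[0],p[1],0.019],feed=0.1); arm.grip(0.0)
print(arm.current_width(),arm.current_grasp_force(),arm.current_ee_pos())
arm.move_l([p[0],p[1],0.15],feed=0.15)
print(arm.current_width(),arm.current_force(),arm.current_t()); snap("wrist","w2")
E
```

```text
knob [0.3978 0.3973 0.04  ]
rim [0.3945 0.3959 0.008 ]
jar [0.3244 0.2997 0.045 ]
mov [0.4875 0.4776 0.014 ]
orange (array([0.3137, 0.4137, 0.1638]), np.float64(0.0006380112985395984)) (array([0.3224, 0.4215, 0.2458]), np.float64(0.007575245003169128))
[0.398  0.3959]
0.026629782458348857 30.000419318675995 [0.398  0.396  0.0191]
0.026209704424073995 [ 0.0237 -0.1412 -2.2823] 5.125
```

View pics/w2.png

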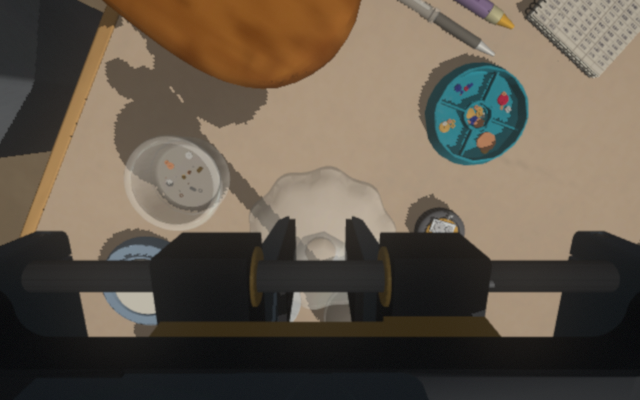

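Width 26 mm and 30 N on the pads: the lid is held. The orange pad looks raised, since its shadow is detached, so I'll get its height before going near the jar.

```bash
python3 - <<'E'
from h import *
c2=arm.get_calibration("wrist");t=arm.get_calibration("top");s=arm.get_calibration("scene")
c1=dict(c2); T=np.array(c2["cam_to_world"]).copy(); T[:3,3]+=np.array([.4,.394,.17])-arm.current_ee_pos(); c1["cam_to_world"]=T
def contour(fn):
    hsv=cv2.cvtColor(cv2.imread(fn),cv2.COLOR_BGR2HSV); m=cv2.inRange(hsv,(5,150,60),(18,255,255))
    k=max(cv2.findContours(m,cv2.RETR_EXTERNAL,cv2.CHAIN_APPROX_NONE)[0],key=cv2.contourArea); return k[:,0,:].astype(float)
C={n:contour(f"pics/{f}.png") for n,f in [("w1","w1"),("w2","w2"),("t","top0"),("s","scene0")]}
cal={"w1":c1,"w2":c2,"t":t,"s":s}
for n in C: print(n,C[n].min(0),C[n].max(0))
def ext(n,d):  # contour point extreme along world dir d cast to z=.1
    P=np.array([plane(cal[n],u,.1) for u in C[n]]); return C[n][np.argmax(P@d)]
for a in (-30,0,-60,30):
    d=np.array([np.cos(np.radians(a)),np.sin(np.radians(a)),0])
    e={n:ext(n,d) for n in C}
    print(a,e,"\n t-w1",tri(t,e["t"],c1,e["w1"]),"t-w2",tri(t,e["t"],c2,e["w2"]),"t-s",tri(t,e["t"],s,e["s"]))
E
```

```text
w1 [114.   0.] [357.  85.]
w2 [103.   0.] [359.  87.]
t [196. 275.] [300. 399.]
s [  0. 122.] [397. 399.]
-30 {'w1': array([262.,  85.]), 'w2': array([252.,  87.]), 't': array([256., 281.]), 's': array([397., 399.])} 
 t-w1 (array([0.2958, 0.4002, 0.0567]), np.float64(0.00026359629705553046)) t-w2 (array([0.297 , 0.3985, 0.0727]), np.float64(0.0007025467043069954)) t-s (array([ 0.3744,  0.1942, -0.1598]), np.float64(0.49280941379891297))
0 {'w1': array([312.,  72.]), 'w2': array([311.,  73.]), 't': array([237., 275.]), 's': array([397., 399.])} 
 t-w1 (array([0.3016, 0.4418, 0.0057]), np.float64(0.0005891794401371454)) t-w2 (array([0.3021, 0.4412, 0.009 ]), np.float64(0.00021772092651136388)) t-s (array([ 0.3763,  0.2053, -0.1104]), np.float64(0.526444673125681))
-60 {'w1': array([199.,  64.]), 'w2': array([193.,  66.]), 't': array([279., 310.]), 's': array([397., 399.])} 
 t-w1 (array([0.2435, 0.3582, 0.0182]), np.float64(0.0059902437219155405)) t-w2 (array([0.2435, 0.3581, 0.0129]), np.float64(0.00768248886249993)) t-s (array([ 0.334 ,  0.1507, -0.0573]), np.float64(0.4711688791493597))
30 {'w1': array([344.,  40.]), 'w2': array([346.,  38.]), 't': array([214., 279.]), 's': array([221., 170.])} 
 t-w1 (array([0.2967, 0.4766, 0.0408]), np.float64(0.0019637813084180875)) t-w2 (array([0.2963, 0.4775, 0.0365]), np.float64(0.0018048492924100721)) t-s (array([0.2921, 0.4766, 0.052 ]), np.float64(0.010245817816099517))
```

The pad is under about 0.07 m high, so it's no hazard here. Placing the lid on the jar.

```bash
python3 - <<'E'
from h import *
x,y=.3243,.297
arm.move_l([x,y,0.15],feed=0.15); arm.move_l([x,y,0.072],feed=0.12); arm.move_l([x,y,0.0645],feed=0.03)
print(arm.current_force()); arm.grip(0.055); arm.move_l([x,y,0.16],feed=0.15)
# look down on lid from a bit robot-free pose; then hover over tub lid
arm.move_to([0.47,0.288,0.17],R(240)); snap("top","t2"); c,im=snap("wrist","w3"); print(arm.current_t(),arm.current_joint_positions())
print(proj(c,np.array([.471,.2868,.03])),proj(c,np.array([.469,.2866,.01])),proj(c,np.array([.3243,.297,.045])),"base",proj(c,np.array([.393,.194,.018])))
E
```

```text
[-0.0691 -1.3643 -1.9721]
10.4417 [  25.3089   25.1671   90.7821    0.0015   64.07   -124.6665]
[317.9433 190.8905] [319.6757 185.421 ] [471.9866 121.0387] base [341.402   57.5691]
```

View pics/w3.png

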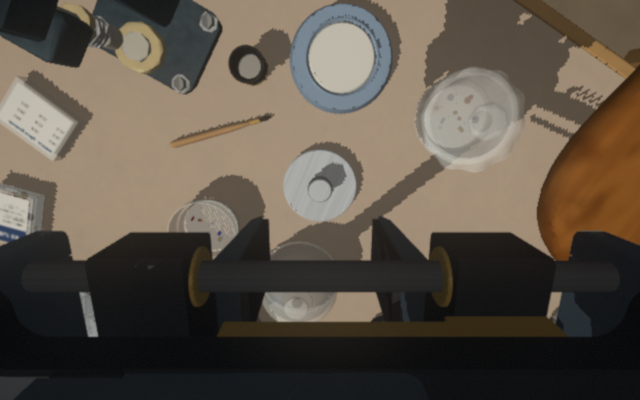

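```bash
python3 -c "
import cv2
im=cv2.imread('pics/t2.png')[90:300,190:420]; cv2.imwrite('pics/t2c.png',cv2.resize(im,None,fx=2.8,fy=2.8,interpolation=cv2.INTER_CUBIC))"
```

```text
(no output)
```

View pics/t2c.png

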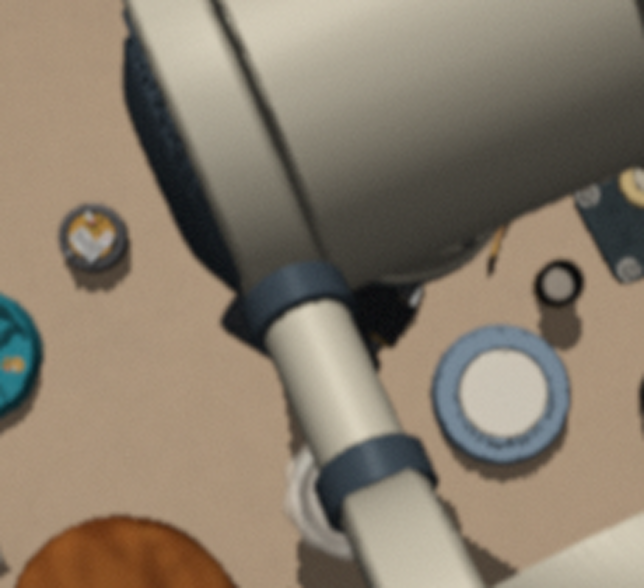

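The glass lid sits on the jar, with its outline at (470,118) against (472,121) expected. The plug lid's flange centre is at (319,185) and the white rest is at (342,58); both match prediction. Next I'll pick the plug lid.

```bash
python3 - <<'E'
from h import *
x,y=.470,.2867
arm.move_l([x,y,0.0125],feed=0.12); arm.grip(0.0); print(arm.current_width(),arm.current_ee_pos())
arm.move_l([x,y,0.13],feed=0.15); print(arm.current_width(),arm.current_force())
x,y=.5905,.268
arm.move_l([x,y,0.13],feed=0.15)
c,im=snap("wrist","w4"); print(arm.current_t(),"tub rim exp",proj(c,np.array([x,y,.031])),"lid flange",proj(c,np.array([x,y,.1255])),
 "tub edges",[proj(c,np.array([x+.034*a,y+.034*b,.031])) for a,b in((1,0),(0,1),(-1,0),(0,-1))])
E
```

```text
0.021513791827234317 [0.47   0.2867 0.0126]
0.021537604998070302 [-0.5556  0.5247 -0.7706]
14.475 tub rim exp [318.8965 202.5721] lid flange [318.5001 245.2659] tub edges [array([283.9056, 222.1308]), array([338.8997, 236.0842]), array([354.9505, 182.4192]), array([297.816 , 167.2553])]
```

View pics/w4.png

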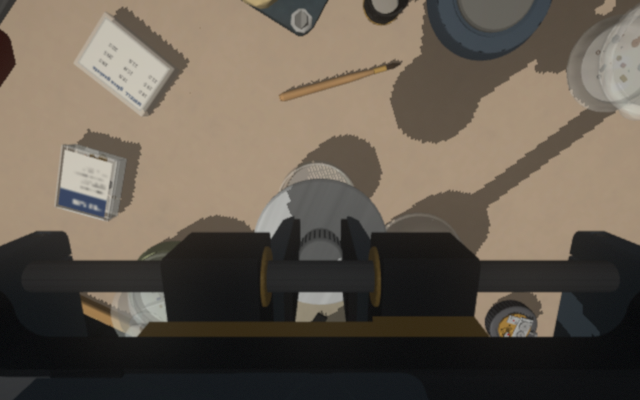

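The tub's arc above the held lid peaks at (317,162), where I expected it. The flange is centred at (320,243). I'll lower it in.

```bash
python3 - <<'E'
from h import *
x,y=.5905,.268
arm.move_l([x,y,0.05],feed=0.12); arm.move_l([x,y,0.0378],feed=0.03)
print(arm.current_force()); arm.grip(0.055); arm.move_l([x,y,0.15],feed=0.15)
arm.move_to([.4883,.4758,.17],R(150)); arm.grip(0.08)
c,im=snap("wrist","w5"); print(arm.current_t(),proj(c,np.array([.4892,.4744,.014])),proj(c,np.array([.4875,.4776,.014])))
hsv=cv2.cvtColor(im[:,:,::-1].copy(),cv2.COLOR_RGB2HSV)
g=cv2.cvtColor(im,cv2.COLOR_BGR2GRAY); cv2.imwrite("pics/w5c.png",cv2.resize(im[120:300,220:420],None,fx=3,fy=3,interpolation=cv2.INTER_CUBIC))
E
```

```text
[-0.2693 -0.4083 -0.7405]
19.8 [319.3055 189.2935] [321.2387 186.2691]
```

View pics/w5c.png

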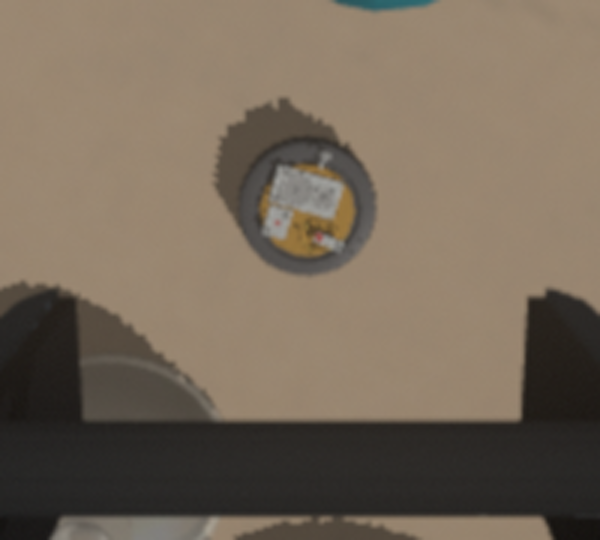

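The holder is centred at about (322.3,188.7) and upright. Picking it and carrying it to the rest.

```bash
python3 - <<'E'
from h import *
c=arm.get_calibration("wrist"); p=plane(c,(322.4,189),.014); q=(p[:2]+[.4883,.4758])/2; print(p,q)
x,y=q
arm.move_l([x,y,0.03],feed=0.15); arm.move_l([x,y,0.0035],feed=0.06); arm.grip(0.0); print(arm.current_width(),arm.current_grasp_force(),arm.current_force())
arm.move_l([x,y,0.13],feed=0.12); print(arm.current_width(),arm.current_force())
x,y=.393,.1942
arm.move_l([x,y,0.13],feed=0.15); c,im=snap("wrist","w6"); arm.move_l([x,y,0.03],feed=0.1); arm.move_l([x,y,0.0218],feed=0.02)
print(arm.current_force(),arm.current_width()); arm.grip(0.075); arm.move_l([x,y,0.17],feed=0.12)
c,im=snap("wrist","w7"); print(arm.current_t(),"rest exp",proj(c,np.array([x,y,.018])),"mov top",proj(c,np.array([x,y,.032])))
cv2.imwrite("pics/w7c.png",cv2.resize(im[100:300,200:440],None,fx=2.8,fy=2.8,interpolation=cv2.INTER_CUBIC))
E
```

```text
[0.4905 0.4772 0.014 ] [0.4894 0.4765]
0.04479422477991814 30.000354051589966 [-0.0219 -0.2825  2.8383]
0.044853129676571686 [-0.7093  0.1836 -0.9171]
[ 0.3634  0.5334 -0.6082] 0.04467394757265807
29.2833 rest exp [320.4774 189.1578] mov top [320.4877 192.3009]
```

View pics/w7c.png

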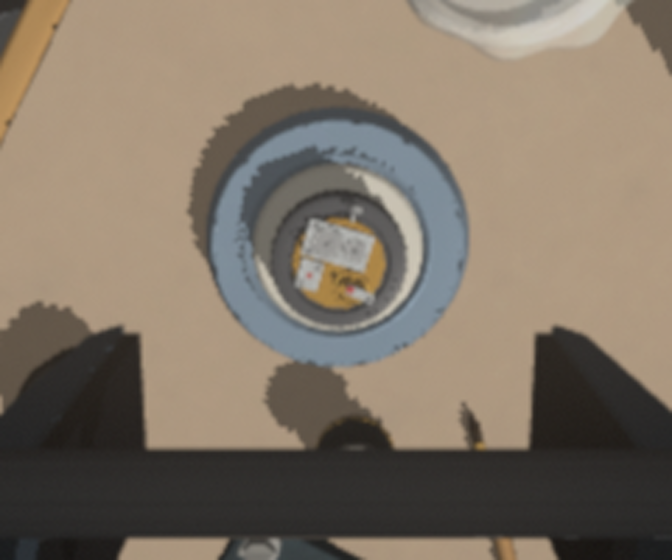

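The rest is centred at (321.3,188.6) and the movement at (321.4,193.6). Both are within about 1 mm of the target, and the movement is upright on the rest. Next is the dome.

```bash
python3 - <<'E'
from h import *
c=arm.get_calibration("wrist"); print("rest",plane(c,(321.3,188.6),.018),"mov",plane(c,(321.4,193.6),.036))
arm.move_l([.45,.27,.2],feed=.2); arm.move_to([.54,.3655,.2],R(150)); arm.grip(0.055)
c,im=snap("wrist","w8"); print(arm.current_t(),"knob top",proj(c,np.array([.54,.3655,.066])),"rim",proj(c,np.array([.54,.3655,.005])))
cv2.imwrite("pics/w8c.png",cv2.resize(im[80:300,170:440],None,fx=2.7,fy=2.7,interpolation=cv2.INTER_CUBIC))
E
```

```text
rest [0.3929 0.1952 0.018 ] mov [0.3937 0.1948 0.036 ]
31.075 knob top [320.2375 192.7159] rim [320.1891 180.4743]
```

View pics/w8c.png

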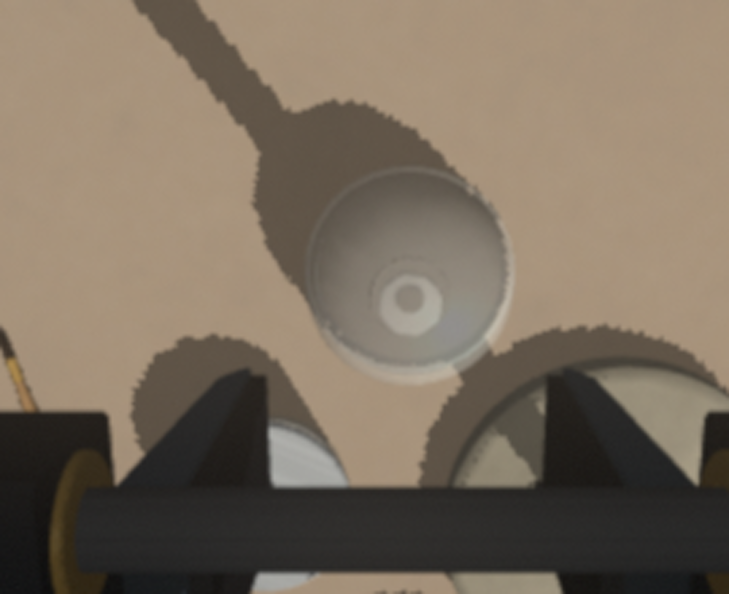

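The knob is at (321.9,191.5), as expected. Picking the dome and placing it.

```bash
python3 - <<'E'
from h import *
c=arm.get_calibration("wrist"); p=plane(c,(321.9,191.5),.066); x,y=(p[:2]+[.54,.3655])/2; print(p,x,y)
arm.move_l([x,y,0.09],feed=0.15); arm.move_l([x,y,0.0562],feed=0.05); arm.grip(0.0); print(arm.current_width(),arm.current_force())
arm.move_l([x,y,0.17],feed=0.1); print(arm.current_width(),arm.current_force())
x,y=.3931,.1946
arm.move_l([x,y,0.17],feed=0.12); arm.sleep(.3); print(arm.current_width()); arm.move_l([x,y,0.08],feed=0.06); arm.move_l([x,y,0.071],feed=0.02)
print(arm.current_force(),arm.current_width(),arm.current_t())
if arm.current_width()>.015:
    arm.grip(0.055); arm.move_l([x,y,0.19],feed=0.12)
    c,im=snap("wrist","w9"); print("knob",proj(c,np.array([x,y,.08])))
    arm.move_to([.35,.42,.25],R(150)); c,b=snap("wrist","w10"); arm.move_joints([62.252,28.281,77.091,0,74.628,-5.472]); t=arm.get_calibration("top")
    s,u=snap("scene","s3"); v=snap("top","t3")[1]
    f=lambda i,k:cv2.resize(i,(k,k*i.shape[0]//i.shape[1]),interpolation=cv2.INTER_CUBIC)
    A=f(v[95:300,240:420],400); B=f(u[130:300,230:460],400); C=f(im[90:300,190:450],400)
    h=max(A.shape[0],B.shape[0]); o=np.zeros((600,800,3),np.uint8)
    o[:A.shape[0],:400]=A[:600]; o[:B.shape[0],400:]=B; r=min(C.shape[0],600-B.shape[0]); o[B.shape[0]:B.shape[0]+r,400:]=C[:r]
    cv2.imwrite("pics/fin.png",o); print(A.shape,B.shape,C.shape,arm.current_t())
    for n,X in [("jar rim",(.324,.296,.053)),("jar knob",(.324,.296,.085)),("tub flange",(.5908,.268,.035)),("tub knob",(.5908,.268,.055)),("dome knob",(x,y,.08)),("base",(x,y,.014))]:
        print(n,(proj(t,np.array(X))-[240,95])*400/180,(proj(s,np.array(X))-[230,130])*400/230+[400,0])
E
```

```text
[0.5398 0.3675 0.066 ] 0.5398871805795193 0.3664900041872514
0.02064985982226224 [-0.0465  0.631   0.0909]
0.02106998121438855 [-0.7643 -0.3844 -0.8271]
0.021146220968094587
[ 0.1645 -0.2019  0.3746] 0.021274404385031226 39.2833
knob [320.5251 199.494 ]
(455, 400, 3) (295, 400, 3) (323, 400, 3) 43.0583
jar rim [166.7074 381.2952] [458.371  160.5094]
jar knob [167.4251 383.3816] [455.9979 140.9242]
tub flange [208.746   65.0056] [677.1894 121.8816]
tub knob [210.1491  58.8234] [679.2227 110.1005]
dome knob [297.9643 298.5318] [551.097  191.0521]
base [286.7717 300.8321] [550.8072 229.4826]
```

View pics/fin.png

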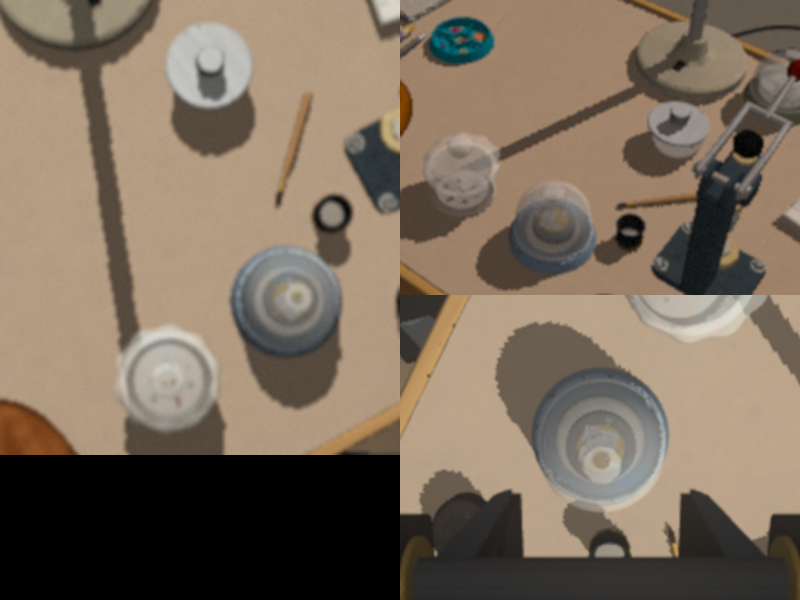

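Final check: in the top view the lid and jar are concentric at (168,380), the tub flange is flat at (209,66) against (209,65) expected, and the dome knob is at (295,297) against (298,298) expected. The dome's rim sits evenly on the base with the movement centred inside, and the arm is clear. Handing in.

```bash
python3 -c "
from rig import arm
print(arm.sign_off())"
```

```text
the job is handed in; nothing more can be done
None
```

The job is handed in after about 43 s of the 104 s allowed: the movement is on the rest under the dome, and the jar and tub are closed. The final pictures show everything centred and flat, but sign-off returned no verdict.

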